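# Pop the coin till and catch its drawer

## Task

Open the small coin till without letting its drawer shoot out: press the release key on top with one finger, trap the popped drawer with the other finger by the outer face of its raised lip before it runs away, then let it out gently by hand until it is fully open, and take the hand away. Only press and block with the fingers: do not pinch the lip, and leave the jam jar, price stand and service bell where they are.

Things in the scene. Friction and masses are not known exactly. Their poses are not given: they have to be found in the camera images.
- till: Low grey steel coin till, case 150 long (x) x 130 wide (y) x 62 mm high, fixed to the counter; stands on its feet. Origin: centre of its underside, on the counter. Its drawer opens along the till's own -x; z is up. A ribbed black mat lies on the rear of the top.
- release_top (a point): Centre of the top face of the black release key, 24 mm along the till's x by 34 mm along its y, that stands 11 mm proud of the case top (73 mm above the counter) in a flat bare-metal bezel 2 mm high. It lies 45 mm behind the outer face of the drawer's closed lip, on the till's middle line. Moves down with the key.
- release (a joint): Travel of the release key in m: 0 up, 0.008 fully down. Spring return: 1.5 N to start it, 5 N when fully down. The drawer's catch lets go when the key is about 4 to 5 mm down (press it right down); it catches again if the drawer is pushed fully shut.
- lip_mid (a point): Middle of the outer face of the drawer's raised pull lip, 75 mm above the counter. The lip is an upright plate 92 mm wide and 7 mm thick at the top of the drawer front, whose outer face (towards the till's -x) is flush with the front below; it stands 26 mm above the case top (its upper edge 88 mm above the counter). Moves with the drawer; axes as the till's.
- drawer (a joint): How far the drawer is out, in m: 0 shut and latched (as at the start), 0.100 fully open against its stop. When unlatched a spring drives it (0.6 kg, with its coin compartments) out with about 3.5 N (2.5 N near the stop) and holds it open; left free it reaches about 0.3 m/s within the first 30 mm; it must be stopped before it is about 60 mm out, later counts as run away.
- jam: Glass jam jar, 62 mm across and 85 mm high, loose on the counter ahead of the drawer, at least 45 mm beyond the lip's fully open place. Origin: centre of its underside.
- price: Bent black price stand, 47 x 88 x 58 mm high, loose near the jam jar. Origin: centre of its underside.
- bell: Chrome service bell with a black base, 83 mm across and 62 mm high, loose behind the till. Origin: centre of its underside.

How it is judged:
By the outcome, as a careful person would: the job done as asked, in the order asked, and still so for the second after the job is handed in, with the robot touching nothing.
It also fails if it takes over 32 s, if anything falls off the work surface, if the arm or the gripper's body presses on something with over 40 N, if the wrist force passes 120 N, or if a joint passes its speed limit or range.

## Robot

A 6-joint arm with a two-finger parallel gripper is mounted at the origin on the work surface; the furniture and walls round the work are solid. World frame = base frame: x ahead of the robot, y to its left, z up, the work surface at z = 0. Lengths are in m, angles in rad, forces in N, time in s.
With the tool pointing down it reaches from about 0.375 to 0.9 m from the base axis. Payload 3.1 kg.
Tool frame: the origin (TCP) lies midway between the tips of the shut fingers; the grasp point (between the pads) lies 19 mm behind it; x points along the fingers, z is the direction in which the jaws open and shut, and the axes are right-handed (so a half turn about x gives the same grasp; the last joint's range is limited). The gripper opens to 87 mm and grips with 3 to 60 N. Pads are 19 mm wide; open, the fingers measure 117 mm over their backs; the gripper's body (75 mm by 190 mm) begins 51 mm behind the grasp point.
Start: joints at [-1.393, 0.527, 1.433, -0, 1.181, -0.178], TCP at [0.218, -0.586, 0.223] pointing down, gripper open.
Joint ranges: [-3.08, 3.08], [-0.75, 2.2], [0.22, 2.44], [-1.43, 4.57], [0, 2.65], [-2.85, 2.85]. Speed limits (rad/s): [2.79, 2.79, 3.14, 3.14, 3.14, 3.14].

## Interface

Orientations are given as a unit quaternion [x, y, z, w].
In Python, from rig import robot, optics, workorder gives the robot as it stands.
- The arm moves only by the tool arm_command, never from a script. Its argument "plan" is a list of rows, each a list of 7 numbers: the shift along the tool's x, y, z in cm, then the turn, a rotation vector about the tool's x, y, z in rad, then the finger opening in cm, from 0 to 8.7. In form: [[x, y, z, ax, ay, az, gripper], ...]. A call has 1 to 12 rows; each row shifts and turns the pose as measured when the row begins, along the tool's axes as they then stand; what a row does not reach is not made up. A row lasts 1/8 s, in which the tool goes at most 62.5 mm and 10.7 degrees, less where a joint would pass 70% of its speed; a pose out of reach is approached as far as the arm can. A call with a gripper value outside its range is refused whole. The fingers move at their own pace and stop on an object; "grip_force" is the grip in N (left out, the last holds). Time passes only in rows, so rows that do not move let the fingers close. It gives the time, the measured TCP pose, the force and the opening at its end, in the units of the state.
- robot.get_obs(): the state, without advancing time (a new reading comes with each control period).
- optics.camera(name): name is "side" or "top" or "wrist"; returns (picture, depth): 384x512x3 uint8, blue, green, red; 384x512 float32, m along the optical axis (not along the pixel's ray), 0 where there is no reading.
- optics.camera_info(name): a dict with "mtx" (3x3 intrinsics, pixels), "position" and "rotation" of the camera in the world; the wrist camera has in their place "tool_from_camera" (4x4, takes a point from camera to tool coordinates, whose origin is the TCP and whose axes are the tool frame's). Camera axes: x right, y down, z forward; pixel columns grow to the right and rows downward; lengths in m; the calibration is good to about 2 mm. The wrist camera is an equidistant fisheye: a pixel r from the principal point sees the ray r / f radians off the axis. A picture is of the moment at which its call begins: read the wrist's pose just before it. camera_info takes no time and is no camera call.
- workorder.hand_in(): hands the job in, once; it reports no verdict.
The state is a dict: "time": time; "q": joint angles; "joint_velocities": joint speeds; "joint_torque": joint torques, N m; "position": TCP position; "tool_rot": TCP orientation; "ft_force": force on the tool from outside, world axes, zero at the start; "moment": the same for the moment, N m; "grip_width": finger opening in m.
Only numpy, scipy, OpenCV 4.12 (cv2) and the standard library are available. Lean on these libraries where they do the work, as an engineer would, in place of code of your own. Each camera call takes 0.05 s, during which the arm holds its last target. There are 200 camera calls.

## Working session

There is one attempt and no reset: what is moved stays moved. The work goes in short steps, Python scripts to look and compute and a tool call to move; the robot and the scene stay as the last step left them, time stands still between calls to the robot, and variables do not carry over. Pictures are saved under pics/ and viewed, about 8 in all and at most 12, crops included, and the job is handed in when it is done.

Besides the shell and the picture viewer there is one more tool, called after ">>>" as name([rows], argument=value, ...), one row to a line, values as JSON. arm_command: Moves the arm, as the interface text tells. Its arguments: {"type":"object","properties":{"plan":{"type":"array"},"grip_force":{"type":"number"}},"required":["plan"]}

```bash
mkdir -p pics; ls; cat > h.py <<'E'
import numpy as np, cv2
from rig import robot, optics, workorder
def pts(name, depth):
    i=optics.camera_info(name); K=np.array(i["mtx"]); v,u=np.mgrid[:384,:512]
    c=np.stack([(u-K[0,2])/K[0,0]*depth,(v-K[1,2])/K[1,1]*depth,depth],-1)
    R=np.array(i["rotation"]); 
    return c@R.T+np.array(i["position"])
E
python3 - <<'E'
from h import *
o=robot.get_obs(); print(o)
for n in("top","side"):
    p,d=optics.camera(n); cv2.imwrite(f"pics/{n}0.png",p); np.save(f"{n}0.npy",d); i=optics.camera_info(n); print(n,i,(d>0).mean())
E
```

```text
pics
{'time': 0.0, 'q': array([-1.39246635e+00,  5.28448073e-01,  1.43391114e+00, -1.80426377e-05,
        1.18139694e+00, -1.78501588e-01]), 'joint_velocities': array([ 0.00045759, -0.00072319, -0.00131551, -0.00129762, -0.00066296,
        0.00011696]), 'joint_torque': array([-1.56254064e-03, -4.40045893e+01, -1.76594263e+01,  6.32328959e-02,
        5.84462739e-02, -1.64311864e-04]), 'position': array([ 0.21820561, -0.58488316,  0.22157995]), 'tool_rot': array([ 0.4038622 ,  0.58134445, -0.4027887 ,  0.58025445]), 'ft_force': array([-0.24382936,  0.48116658, -0.39328985]), 'moment': array([-0.02699396,  0.02091066, -0.01684963]), 'grip_width': 0.08693348383387792}
top {'mtx': array([[464.1702424 ,   0.        , 252.07815158],
       [  0.        , 464.1702424 , 188.94771927],
       [  0.        ,   0.        ,   1.        ]]), 'position': array([0.38109215, 0.04155143, 1.10562237]), 'rotation': array([-0.70619325,  0.7069049 , -0.02926561,  0.02683425])} 0.9959971110026041
side {'mtx': array([[352.37128242,   0.        , 255.33104153],
       [  0.        , 352.37128242, 200.86378629],
       [  0.        ,   0.        ,   1.        ]]), 'position': array([0.35311828, 0.80835485, 0.53364761]), 'rotation': array([-0.06245203,  0.86363423, -0.49975351,  0.02195653])} 0.9924062093098959
```

View pics/top0.png

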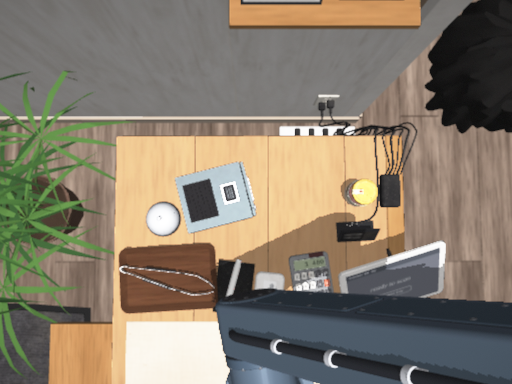

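View pics/side0.png

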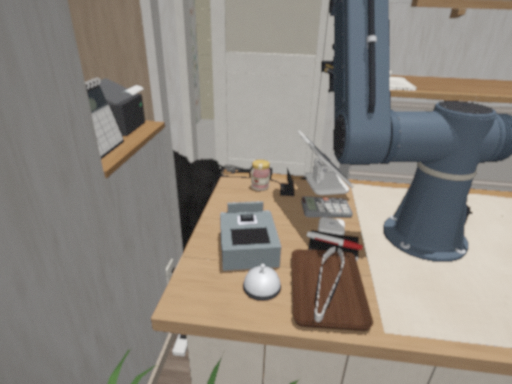

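The top view shows the till at about (215,197), with its key at (230,193) and lip edge at about (250,188). The bell is at (163,218), the jar at (363,192) and the price stand at (357,231). The drawer opens to image right, towards the jar.

```bash
cat >> h.py <<'E'
from scipy.spatial.transform import Rotation as Rn
def pts(name, depth):
    i=optics.camera_info(name); K=np.array(i["mtx"]); v,u=np.mgrid[:384,:512]
    c=np.stack([(u-K[0,2])/K[0,0]*depth,(v-K[1,2])/K[1,1]*depth,depth],-1)
    return c@Rn.from_quat(i["rotation"]).as_matrix().T+np.array(i["position"])
E
python3 - <<'E'
from h import *
img=cv2.imread("pics/top0.png"); P=pts("top",np.load("top0.npy"))
z=P[...,2]; roi=np.zeros(z.shape,bool); roi[150:245,168:268]=1
print("table z",np.median(z[140:160,270:330]))
def rect(m,l,zz=None):
    q=P[m]; r=cv2.minAreaRect((q[:,:2]*1000).astype(np.float32)); print(l,m.sum(),"c",np.round(r[0],1),"sz",np.round(r[1],1),"ang",round(r[2],2),"z",np.round(np.percentile(q[:,2],[5,50,95]),4)); return r
body=roi&(z>.05)&(z<.1); 
n,lab=cv2.connectedComponents(body.astype(np.uint8)); body=lab==lab[197,210]
rect(body,"all>50"); rect(body&(z<.068),"case"); rect(body&(z>.078),"lip")
g=img.max(2)
k=body&(g<70); n,lab,st,ce=cv2.connectedComponentsWithStats(k.astype(np.uint8))
for j in range(1,n):
    if st[j,4]>30: print(ce[j]); rect(lab==j,"dark")
w=body&(img.min(2)>190)&(np.mgrid[:384,:512][1]<243); rect(w,"white")
for (u,v),l in(((163,218),"bell"),((363,192),"jam"),((357,231),"price")):
    m=np.zeros(z.shape,bool); m[v-22:v+22,u-24:u+24]=1; rect(m&(z>.02)&(z<.12),l)
i=optics.camera_info("wrist"); print(i)
cv2.imwrite("pics/crop.png",cv2.resize(img[150:250,150:290],None,fx=5,fy=5,interpolation=cv2.INTER_CUBIC))
E
```

```text
table z -0.0016147482818485992
all>50 3995 c [448.7 119.7] sz [130.  160.8] ang 14.59 z [0.0579 0.0614 0.0721]
case 3703 c [448.7 119.7] sz [130.  160.8] ang 14.59 z [0.0578 0.0612 0.0648]
lip 132 c [467.2  47.3] sz [91.1  7. ] ang 14.62 z [0.0831 0.0864 0.0893]
[200.24053224 200.33060389]
dark 977 c [438.9 154.4] sz [82.4 61.4] ang 14.38 z [0.059  0.0624 0.0658]
white 1358 c [448.2 122.3] sz [128.2 155.4] ang 14.34 z [0.0578 0.061  0.0647]
bell 876 c [403.3 230.6] sz [ 72.2 108.2] ang 14.4 z [0.0228 0.0369 0.0613]
jam 869 c [ 465.5 -228.4] sz [93.2 75.2] ang 88.47 z [0.025  0.0817 0.0863]
price 333 c [ 364.6 -206.5] sz [21.4 88.7] ang 2.53 z [0.0223 0.0436 0.0558]
{'mtx': array([[297.31863964,   0.        , 259.38362203],
       [  0.        , 297.31863964, 189.94167443],
       [  0.        ,   0.        ,   1.        ]]), 'tool_from_camera': array([[-1.95934540e-04, -2.97031622e-01,  9.54867623e-01,
        -1.62267894e-01],
       [ 1.09540157e-03, -9.54867132e-01, -2.97031245e-01,
         8.26010975e-02],
       [ 9.99999381e-01,  9.87764813e-04,  5.12460358e-04,
        -1.83162974e-03],
       [ 0.00000000e+00,  0.00000000e+00,  0.00000000e+00,
         1.00000000e+00]])}
```

View pics/crop.png

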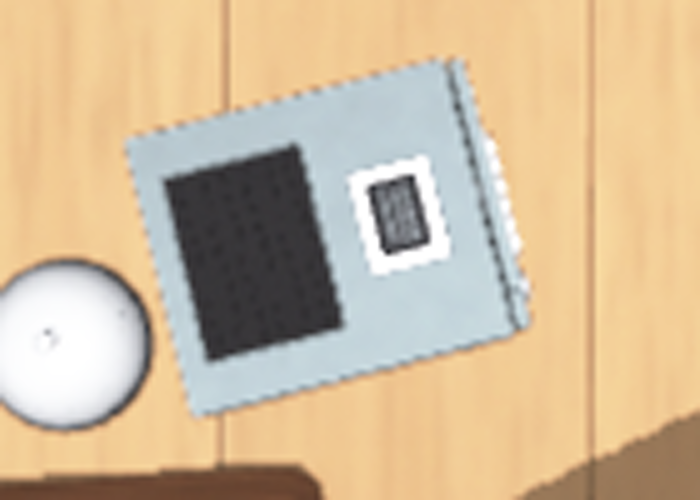

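The crop shows the white bezel with the dark key centred near crop (400,213), which is full-image (230,192.6). The lip runs along crop (450,60)–(520,330). Next I'll work out the targets and the move in tool axes.

```bash
cat >> h.py <<'E'
A=np.deg2rad(104.6); X=np.array([np.cos(A),np.sin(A),0]); Y=np.array([-np.sin(A),np.cos(A),0])
LIP=np.array([.4681,.0439,.075])
def tilt():
    return np.stack([[0,0,-1],np.cross(X,[0,0,-1]),X],1)
def plan(target,flip):
    o=robot.get_obs(); R=Rn.from_quat(o["tool_rot"]).as_matrix()
    T=tilt(); 
    if flip: T=T@np.diag([1,-1,-1])
    rv=Rn.from_matrix(R.T@T).as_rotvec(); d=target-o["position"]
    print("t",round(o["time"],2),"pos",o["position"].round(4),"F",o["ft_force"].round(1),"w",round(o["grip_width"],4),"q",o["q"].round(2)); print("world d mm",(d*1e3).round(1),"tool d cm",(R.T@d*100).round(2),"rotvec",rv.round(4),"till pos mm",np.round([(o["position"]-LIP)@X*1e3,(o["position"]-LIP)@Y*1e3,o["position"][2]*1e3],1)); return R
E
python3 - <<'E'
from h import *
P=pts("top",np.load("top0.npy")); print("key px pt",P[190:196,228:233].reshape(-1,3).mean(0), "pred",LIP+.045*X)
z=P[...,2]; v=(z>.0)
for n,s in(("laptop",np.s_[240:292,340:450]),("price/jar",np.s_[170:245,335:400]),("till-right",np.s_[140:240,255:335])): print(n,z[s].max(),np.percentile(z[s],99), P[s].reshape(-1,3)[:,:2].min(0),P[s].reshape(-1,3)[:,:2].max(0))
t=LIP+.014*X; t[2]=.2
for f in(0,1): R=plan(t,f)
print(R.round(3))
E
```

```text
key px pt [0.45286558 0.0856415  0.10644694] pred [0.45675688 0.08744691 0.075     ]
laptop 1.105622372885658 0.15350420050390653 [ 0.12567048 -0.74504488] [0.38109215 0.04155143]
price/jar 1.105622372885658 0.08682342037150302 [ 0.33771315 -0.31587285] [0.51515891 0.04155143]
till-right 1.105622372885658 0.0040661775631783866 [ 0.34937399 -0.16088627] [0.5886406  0.04155143]
t 0.1 pos [ 0.2182 -0.585   0.2217] F [ 0.2 -0.1 -0.3] w 0.0868 q [-1.39  0.53  1.43 -0.    1.18 -0.18]
world d mm [246.4 642.4 -21.7] tool d cm [  2.28  45.52 -51.59] rotvec [-3.0396e+00  3.0000e-04 -2.8000e-03] till pos mm [-545.6  400.4  221.7]
t 0.1 pos [ 0.2182 -0.585   0.2217] F [ 0.2 -0.1 -0.3] w 0.0868 q [-1.39  0.53  1.43 -0.    1.18 -0.18]
world d mm [246.4 642.4 -21.7] tool d cm [  2.28  45.52 -51.59] rotvec [ 0.102  -0.0019 -0.0002] till pos mm [-545.6  400.4  221.7]
[[-0.     0.937  0.349]
 [ 0.002  0.349 -0.937]
 [-1.     0.    -0.002]]
```

>>> arm_command([
  [-1.5,3.8,-4.3,0,0,0,4.8],
  [-1.5,3.8,-4.3,0,0,0,4.8],
  [-1,3.8,-4.3,0,0,0,4.8],
  [0,3.8,-4.3,0,0,0,4.8],
  [0,3.8,-4.3,0,0,0,4.8],
  [0,3.8,-4.3,0,0,0,4.8],
  [0,3.8,-4.3,0,0,0,4.8],
  [0,3.8,-4.3,0,0,0,4.8],
  [0,3.8,-4.3,0,0,0,4.8],
  [0,3.8,-4.3,0,0,0,4.8],
  [0,3.8,-4.3,0.05,0,0,4.8],
  [0,3.8,-4.3,0.05,0,0,4.8],
], grip_force=40)

```text
time: 1.6
position: [0.4749, 0.072, 0.2617]
tool_rot: [0.437, 0.557, -0.434, 0.557]
ft_force: [-0.0, -0.8, 0.6]
grip_width: 0.0479
```

```bash
python3 - <<'E'
from h import *
t=LIP+.014*X; t[2]=.2
plan(t,1)
E
```

```text
t 1.6 pos [0.4749 0.072  0.2617] F [-0.  -0.8  0.6] w 0.0479 q [-0.08  0.28  1.74  0.    1.12  1.24]
world d mm [-10.3 -14.5 -61.7] tool d cm [ 6.16 -1.36  1.18] rotvec [-0.0115 -0.0027 -0.0021] till pos mm [ 25.5 -13.6 261.7]
```

>>> arm_command([
  [3,-0.7,0.6,-0.01,0,0,4.8],
  [3.1,-0.7,0.6,0,0,0,4.8],
  [0,0,0,0,0,0,4.8],
  [0,0,0,0,0,0,4.8],
])

```text
time: 2.1
position: [0.4664, 0.0626, 0.1998]
tool_rot: [0.432, 0.561, -0.428, 0.562]
ft_force: [-0.6, 0.0, -0.1]
grip_width: 0.0478
```

```bash
python3 - <<'E'
from h import *
t=LIP+.014*X; t[2]=.11
plan(t,1)
o=robot.get_obs(); p,d=optics.camera("wrist"); cv2.imwrite("pics/w1.png",p); np.save("w1.npy",d); np.save("w1pose.npy",np.r_[o["position"],o["tool_rot"]])
E
```

```text
t 2.1 pos [0.4664 0.0626 0.1998] F [-0.6  0.  -0.1] w 0.0478 q [-0.11  0.35  1.84  0.01  0.95  1.2 ]
world d mm [ -1.8  -5.1 -89.8] tool d cm [ 8.98 -0.35  0.47] rotvec [ 0.0093 -0.0027 -0.0052] till pos mm [ 18.5  -3.  199.8]
```

View pics/w1.png

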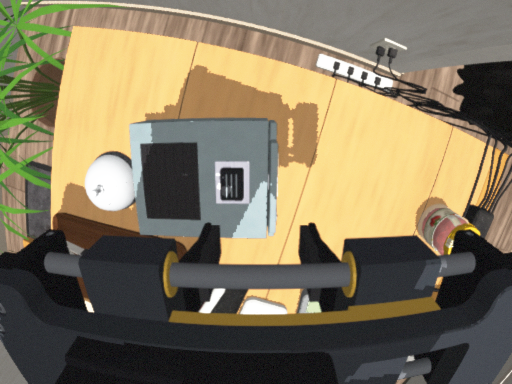

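The wrist view shows the bezel with the key at about (232,182), the lip line at x≈273, and the fingertips at (210,232) and (308,232). I'll cast rays to confirm the key and lip positions.

```bash
python3 - <<'E'
from h import *
p=cv2.imread("pics/w1.png"); d=np.load("w1.npy"); s=np.load("w1pose.npy"); i=optics.camera_info("wrist"); K=i["mtx"]; M=np.array(i["tool_from_camera"])
R=Rn.from_quat(s[3:]).as_matrix()
def rays(u,v):
    a=(u-K[0,2]);b=(v-K[1,2]); r=np.hypot(a,b)+1e-9; th=r/K[0,0]
    return np.stack([a/r*np.sin(th),b/r*np.sin(th),np.cos(th)],-1)
def onplane(u,v,z):
    c=s[:3]+R@M[:3,3]; g=rays(np.asarray(u,float),np.asarray(v,float))@(R@M[:3,:3]).T
    return c+g*((z-c[2])/g[...,2])[...,None]
till=lambda q:np.round(np.stack([(q-LIP)@X,(q-LIP)@Y],-1)*1e3,1)
# bezel: light frame; hull of bright contour
sub=np.zeros(p.shape[:2],np.uint8); sub[155:210,205:258]=1
hsv=cv2.cvtColor(p,cv2.COLOR_BGR2HSV); m=((p.min(2)>125)&(hsv[...,1]<40)).astype(np.uint8)*sub
n,l,st,ce=cv2.connectedComponentsWithStats(m); j=1+st[1:,4].argmax(); print("bezel px",st[j]); x,y,w,h,_=st[j]
c=onplane([x,x+w,x+w,x],[y,y,y+h,y+h],.064); print("bezel corners",till(c),till(c.mean(0)))
k=((p.max(2)<60).astype(np.uint8))*sub; n,l,st,ce=cv2.connectedComponentsWithStats(k); j=1+st[1:,4].argmax(); x,y,w,h,_=st[j]; print("key px",st[j]);c=onplane([x,x+w,x+w,x],[y,y,y+h,y+h],.073); print(till(c),till(c.mean(0)))
# lip by depth
v,u=np.mgrid[:384,:512]; g=rays(u,v); q=(g/g[...,2:]*d[...,None])@(R@M[:3,:3]).T+s[:3]+R@M[:3,3]
mm=(q[...,2]>.074)&(q[...,2]<.1)&(u>255)&(u<290)&(v>110)&(v<225)&(d>0)
t=till(q[mm]); print("lip",mm.sum(),np.percentile(t,[2,50,98],axis=0),np.percentile(q[mm][:,2],[5,50,95]))
mk=(u>226)&(u<240)&(v>172)&(v<192); print("key z",np.median(q[mk][:,2]), "case",np.median(q[200:230,210:260,2]))
cv2.imwrite("pics/w1c.png",cv2.resize(p[100:250,190:330],None,fx=4,fy=4))
for uu in (270,274,278): print(till(onplane([uu,uu],[130,215],.088)).tolist())
E
```

```text
bezel px [214 160  44  50 935]
bezel corners [[ 67.6 -25.2]
 [ 22.3 -25.4]
 [ 21.8  29.1]
 [ 69.4  29.8]] [45.3  2.1]
key px [221 168  22  32 419]
[[ 59.3 -18.8]
 [ 37.1 -18.9]
 [ 37.3  14.8]
 [ 60.1  15.1]] [48.5 -1.9]
lip 644 [[  4.    -46.5  ]
 [  7.6    -8.85 ]
 [ 10.8    33.442]] [0.081645   0.08786657 0.08902986]
key z 0.07314119302480607 case 0.06217231339636026
[[11.3, -58.6], [9.7, 25.2]]
[[7.7, -58.7], [5.7, 25.1]]
[[4.0, -58.8], [1.7, 25.1]]
```

View pics/w1c.png

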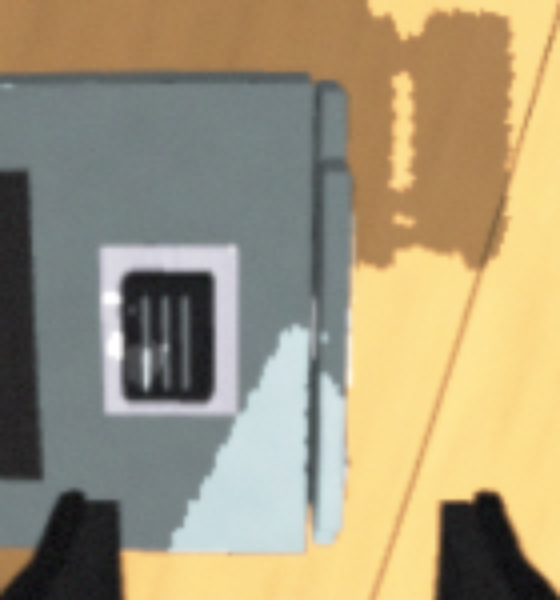

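Both views agree to about 4 mm: key centre ≈ (47.5, −1.5) mm and lip outer face ≈ +2.5 mm in my lip frame. With TCP at 17 mm and the fingers 48 mm apart, one finger sits over the key and the other about 9 mm ahead of the lip. I'll descend to just above the key.

>>> arm_command([
  [3,-0.15,0.15,0.01,0,0,4.8],
  [3,0,0,0,0,0,4.8],
  [3,0,0,0,0,0,4.8],
  [2,0,0,0,0,0,4.8],
  [0.4,0,0,0,0,0,4.8],
  [0,0,0,0,0,0,4.8],
])

```text
time: 2.9
position: [0.4756, 0.0591, 0.0905]
tool_rot: [0.439, 0.552, -0.428, 0.565]
ft_force: [-0.5, -0.2, -0.7]
grip_width: 0.0479
```

```bash
python3 - <<'E'
from h import *
t=LIP+.017*X-.0015*Y; t[2]=.064
plan(t,1)
p,d=optics.camera("wrist"); 
s,_=optics.camera("side"); 
cv2.imwrite("pics/w2.png",np.hstack([cv2.resize(p[90:290,170:350],(360,400)),cv2.resize(s[190:290,200:300],(400,400))]))
E
```

```text
t 2.9 pos [0.4756 0.0591 0.0905] F [-0.5 -0.2 -0.7] w 0.0479 q [-0.11  0.55  1.93  0.01  0.64  1.2 ]
world d mm [-10.4   1.7 -26.5] tool d cm [ 2.62 -1.03 -0.43] rotvec [-0.0043  0.0044 -0.0244] till pos mm [ 12.8 -11.1  90.5]
```

View pics/w2.png

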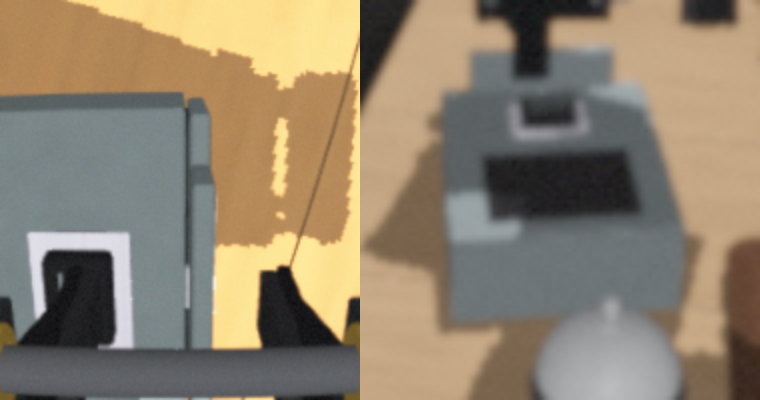

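The wrist crop shows the rear finger over the key and the front finger clear ahead of the lip. The tool drifted 10 mm sideways with a slight tilt, so I'll correct that while still above the key.

>>> arm_command([
  [0.3,-0.5,-0.2,0,0,-0.012,4.8],
  [0.3,-0.5,-0.2,0,0,-0.012,4.8],
  [0.2,0,0,0,0,0,4.8],
  [0,0,0,0,0,0,4.8],
])

```text
time: 3.5
position: [0.4652, 0.0606, 0.0837]
tool_rot: [0.433, 0.556, -0.434, 0.561]
ft_force: [0.6, -0.2, 0.2]
grip_width: 0.0483
```

```bash
python3 - <<'E'
from h import *
t=LIP+.017*X-.0015*Y; t[2]=.064
plan(t,1)
E
```

```text
t 3.5 pos [0.4652 0.0606 0.0837] F [ 0.6 -0.2  0.2] w 0.0483 q [-0.11  0.56  1.94 -0.01  0.63  1.22]
world d mm [  0.    0.1 -19.7] tool d cm [ 1.97 -0.   -0.02] rotvec [-0.0039  0.0058 -0.0024] till pos mm [16.9 -1.5 83.7]
```

>>> arm_command([
  [0.7,0,0,0,0,0,4.8],
  [0.7,0,0,0,0,0,4.8],
  [0.5,0,0,0,0,0,4.8],
  [0.2,0,0,0,0,0,4.8],
  [0.1,0,0,0,0,0,4.8],
])

```text
time: 4.12
position: [0.4659, 0.0602, 0.0653]
tool_rot: [0.433, 0.556, -0.434, 0.561]
ft_force: [-1.3, -0.7, 11.8]
grip_width: 0.0482
```

```bash
python3 - <<'E'
from h import *
t=LIP+.017*X-.0015*Y; t[2]=.078
plan(t,1); o=robot.get_obs(); print("F till", o["ft_force"]@X, o["ft_force"]@Y)
p,d=optics.camera("wrist"); 
cv2.imwrite("pics/w3.png",cv2.resize(p[90:290,170:350],(540,600)))
E
```

```text
t 4.12 pos [0.4659 0.0602 0.0653] F [-1.3 -0.7 11.8] w 0.0482 q [-0.11  0.6   1.95 -0.01  0.58  1.22]
world d mm [-0.7  0.6 12.7] tool d cm [-1.27 -0.05 -0.06] rotvec [-0.0038  0.0066 -0.0046] till pos mm [16.3 -2.  65.3]
F till -0.3750006889193772 1.4091919359530494
```

View pics/w3.png

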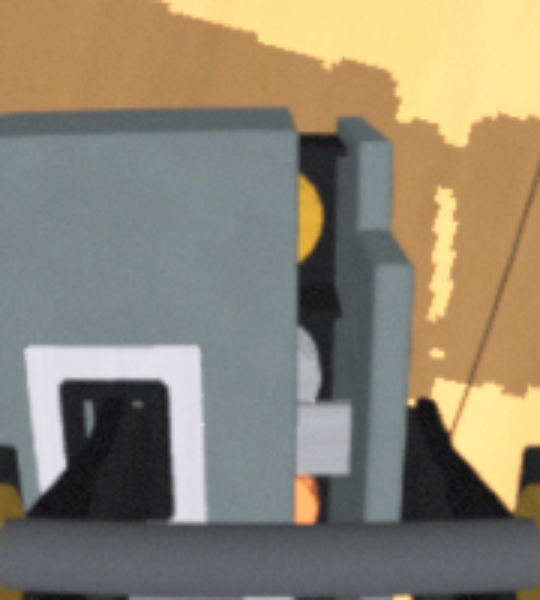

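The image shows the drawer popped about 10 mm, with the front finger on the outer face of the lip and the key held down. Next I'll raise the hand off the key while keeping the front finger in front of the lip.

>>> arm_command([
  [-0.5,0,0,0,0,0,4.8],
  [-0.5,0,0,0,0,0,4.8],
  [-0.3,0,0,0,0,0,4.8],
  [0,0,0,0,0,0,4.8],
])

```text
time: 4.68
position: [0.4668, 0.0587, 0.0781]
tool_rot: [0.433, 0.555, -0.434, 0.563]
ft_force: [-0.1, -4.3, 2.8]
grip_width: 0.0479
```

```bash
python3 - <<'E'
from h import *
t=LIP-.080*X-.0015*Y; t[2]=.078
plan(t,1); o=robot.get_obs(); print("F till", o["ft_force"]@X, o["ft_force"]@Y)
E
```

```text
t 4.67 pos [0.4668 0.0587 0.0781] F [-0.1 -4.3  2.8] w 0.0479 q [-0.11  0.57  1.94 -0.01  0.62  1.22]
world d mm [ 23.  -91.8  -0.1] tool d cm [ 0.1  -0.07  9.47] rotvec [-0.0027  0.009  -0.0052] till pos mm [14.7 -2.4 78.1]
F till -4.144542514618805 1.2035264566063997
```

The lip is pushing the front finger with 4 N along −x, so the drawer is trapped. I'll let it out slowly.

>>> arm_command([
  [0,0,0.4,0,0,0,4.8],
  [0,0,0.5,0,0,0,4.8],
  [0,0,0.5,0,0,0,4.8],
  [0,0,0.5,0,0,0,4.8],
  [0,0,0.5,0,0,0,4.8],
  [0,0,0.5,0,0,0,4.8],
])

```text
time: 5.42
position: [0.4746, 0.0285, 0.0781]
tool_rot: [0.433, 0.555, -0.434, 0.562]
ft_force: [-0.4, -3.1, 0.7]
grip_width: 0.048
```

```bash
python3 - <<'E'
from h import *
t=LIP-.080*X-.0015*Y; t[2]=.078
plan(t,1); o=robot.get_obs(); print("F till", o["ft_force"]@X, o["ft_force"]@Y)
E
```

```text
t 5.42 pos [0.4746 0.0285 0.0781] F [-0.4 -3.1  0.7] w 0.048 q [-0.17  0.58  1.93 -0.01  0.62  1.16]
world d mm [ 15.2 -61.7  -0.1] tool d cm [ 0.07 -0.07  6.35] rotvec [-0.0027  0.0091 -0.0049] till pos mm [-16.5  -2.4  78.1]
F till -2.9333115313442635 1.126955315835586
```

Tracking is accurate and the lip is still against the finger.

>>> arm_command([
  [0,0,0.5,0,0,0,4.8],
  [0,0,0.5,0,0,0,4.8],
  [0,0,0.5,0,0,0,4.8],
  [0,0,0.5,0,0,0,4.8],
  [0,0,0.5,0,0,0,4.8],
  [0,0,0.5,0,0,0,4.8],
  [0,0,0.5,0,0,0,4.8],
  [0,0,0.5,0,0,0,4.8],
  [0,0,0.5,0,0,0,4.8],
  [0,0,0.5,0,0,0,4.8],
])

```text
time: 6.68
position: [0.4879, -0.0231, 0.0782]
tool_rot: [0.433, 0.555, -0.434, 0.562]
ft_force: [-0.1, -2.6, -1.4]
grip_width: 0.0478
```

```bash
python3 - <<'E'
from h import *
t=LIP-.083*X-.0015*Y; t[2]=.078
plan(t,1); o=robot.get_obs(); print("F till", o["ft_force"]@X, o["ft_force"]@Y)
E
```

```text
t 6.67 pos [ 0.4879 -0.0231  0.0782] F [-0.1 -2.6 -1.4] w 0.0478 q [-0.27  0.59  1.9  -0.01  0.65  1.05]
world d mm [  2.6 -13.   -0.2] tool d cm [ 0.03 -0.07  1.32] rotvec [-0.0031  0.0085 -0.0049] till pos mm [-69.8  -2.3  78.2]
F till -2.4859423472403996 0.7000836109516366
```

>>> arm_command([
  [0,0,0.25,0,0,0,4.8],
  [0,0,0.25,0,0,0,4.8],
  [0,0,0.25,0,0,0,4.8],
  [0,0,0.25,0,0,0,4.8],
  [0,0,0.25,0,0,0,4.8],
  [0,0,0.1,0,0,0,4.8],
  [0,0,0,0,0,0,4.8],
])

```text
time: 7.55
position: [0.4905, -0.0357, 0.0783]
tool_rot: [0.433, 0.556, -0.434, 0.561]
ft_force: [-0.2, -0.1, 0.5]
grip_width: 0.0484
```

```bash
python3 - <<'E'
from h import *
t=LIP-.083*X-.0015*Y; t[2]=.078
plan(t,1); o=robot.get_obs(); print("F till", o["ft_force"]@X, o["ft_force"]@Y)
p,d=optics.camera("wrist"); 
cv2.imwrite("pics/w4.png",cv2.resize(p[90:290,100:350],(750,600)))
E
```

```text
t 7.55 pos [ 0.4905 -0.0357  0.0783] F [-0.2 -0.1  0.5] w 0.0484 q [-0.3   0.59  1.89 -0.    0.66  1.03]
world d mm [-0.  -0.3 -0.3] tool d cm [ 0.03 -0.01  0.03] rotvec [-0.0041  0.0058 -0.0037] till pos mm [-82.7  -1.6  78.3]
F till -0.0020623596782134096 0.2558769038436005
```

View pics/w4.png

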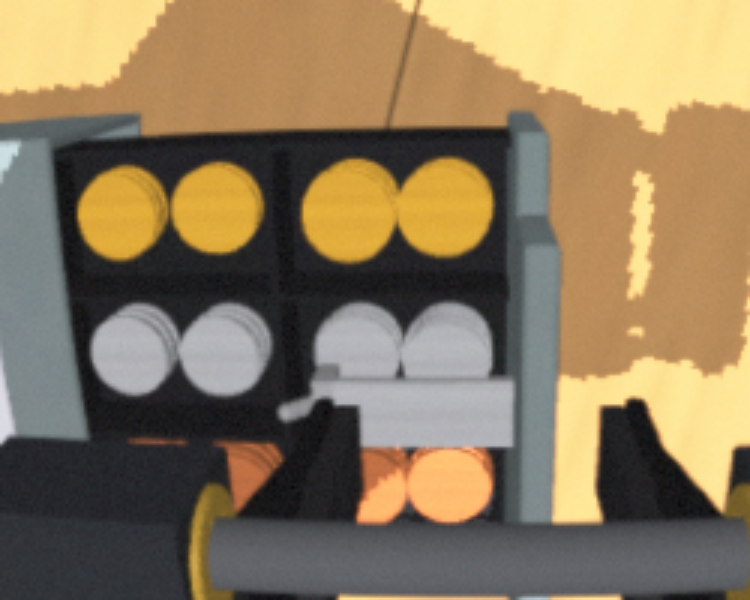

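The drawer is fully open, the force is zero, and the front finger is clear of the lip with nothing pinched. I'll lift away and check from above.

>>> arm_command([
  [-1.5,0,0,0,0,0,4.8],
  [-3,0,0,0,0,0,4.8],
  [-4,0,0,0,0,0,4.8],
  [-4,0,0,0,0,0,4.8],
  [-4,0,0,0,0,0,4.8],
  [0,-3,3,0,0,0,4.8],
  [0,-4,4,0,0,0,4.8],
  [0,-4,4,0,0,0,4.8],
  [0,-4,4,0,0,0,4.8],
  [0,0,0,0,0,0,4.8],
])

```text
time: 8.85
position: [0.3806, -0.2226, 0.2593]
tool_rot: [0.432, 0.552, -0.432, 0.567]
ft_force: [-0.7, 0.7, 0.8]
grip_width: 0.0477
```

```bash
python3 - <<'E'
from h import *
plan(LIP,1)
p,d=optics.camera("top"); P=pts("top",d); z=P[...,2]
v,u=np.mgrid[:384,:512]; m=(z>.078)&(z<.1)&(v>150)&(v<245)&(u>235)&(u<320)&(d>0)
n,l,st,ce=cv2.connectedComponentsWithStats(m.astype(np.uint8))
for j in range(1,n):
    if st[j,4]>40: q=P[l==j]; print("lip?",st[j],(np.median(q,0)-LIP)@X*1e3-3.5)
s,_=optics.camera("side")
cv2.imwrite("pics/end.png",np.vstack([p[100:300,100:420],s[130:330,130:450]]))
E
```

```text
t 8.85 pos [ 0.3806 -0.2226  0.2593] F [-0.7  0.7  0.8] w 0.0477 q [-0.79  0.22  1.84  0.    1.06  0.53]
world d mm [  87.5  266.5 -184.3] tool d cm [ 18.23  14.94 -23.9 ] rotvec [ 0.0003  0.0172 -0.0135] till pos mm [-235.9  151.8  259.3]
lip? [285 156  14  40 145] -98.2288728324682
```

View pics/end.png

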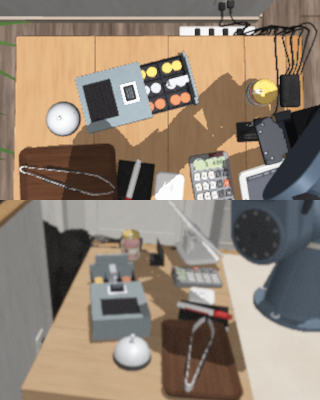

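The drawer is open at about 98 mm of the 100 mm travel, within measuring error. The jar, price stand and bell look unmoved, and the hand is clear.

```bash
python3 -c "
from rig import workorder; print(workorder.hand_in())"
```

```text
the job is handed in; nothing more can be done
None
```

The till is open and the job is handed in. One finger pressed the key right down, and the other caught the lip's outer face about 10 mm out. I then let the drawer out at roughly 40 mm/s, slower at the end, until it met its stop and the force on the finger fell to zero. After that I lifted the hand straight up and took it away, at about 8.9 s on the robot's clock.

**Last checks:**
- **Drawer:** the top camera put it about 98 mm out. That agrees with the full 100 mm within the calibration error.
- **Fingers:** they stayed 48 mm apart around the 7 mm lip, so nothing was pinched. The highest force I read was about 12 N, while pressing the key.
- **Jam jar, price stand and bell:** they look to be where they were, judged by eye from the top and side views, not re-measured. The price stand is only partly in view past the arm in the top view.
- **Disagreement:** the wrist and top cameras differed by about 4 mm on where the key and lip were. I worked from a value between the two, and it caused no trouble.

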